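# Turn a culture dish lid-down over a tipping ramp

## Robot

A 6-joint arm with a two-finger parallel gripper is mounted at the origin on the work surface. World frame = base frame: x ahead of the robot, y to its left, z up, the work surface at z = 0. Lengths are in m, angles in rad, forces in N, time in s.
With the tool pointing down it reaches from about 0.35 to 0.925 m from the base axis. Payload 6.4 kg.
Tool frame: the origin (TCP) lies midway between the tips of the shut fingers; the grasp point (between the pads) lies 19 mm behind it; z points along the fingers, y is the line along which they close (so a half turn about z gives the same grasp; the last joint's range is limited). The gripper opens to 94 mm and grips with 3 to 60 N. Pads are 16 mm wide; open, the fingers measure 119 mm over their backs; the gripper's body (75 mm by 177 mm) begins 78 mm behind the grasp point.
Start: joints at [-1.481, 0.245, 1.558, -0, 1.339, -0.174], TCP at [0.169, -0.628, 0.205] pointing down, gripper open.
Joint ranges: [-3.13, 3.13], [-1.02, 2.26], [0.13, 2.54], [-0.95, 4.09], [0.21, 2.88], [-2.74, 2.74]. Speed limits (rad/s): [2.57, 2.57, 3.14, 3.14, 3.14, 3.14].

## Interface

Orientations are given as a unit quaternion [w, x, y, z].
In Python, from station import * gives the robot as it stands. The module is installed in compiled form; this text tells all that it offers.
- The arm moves only by the tool play_rows, never from a script. Its argument "steps" is text: rows parted by semicolons, each of 7 numbers parted by spaces: the closure in counts, from 0 (fully open) to 255 (shut), then the shift along the tool's x, y, z in m, then the turn, a rotation vector about the tool's x, y, z in rad. In form: hand dx dy dz ax ay az; .... A call has 1 to 10 rows; each row shifts and turns the commanded pose from where the row before left it, along the tool's axes as they then stand; what a row does not reach is not made up. A row lasts 1/12 s, in which the tool goes at most 41.7 mm and 7.16 degrees, less where a joint would pass 70% of its speed; a pose out of reach is approached as far as the arm can. A call with a gripper value outside its range is refused whole. The fingers move at their own pace and stop on an object; "force" is the grip in N (left out, the last holds). Time passes only in rows, so rows that do not move let the fingers close. It gives the time, the measured TCP pose, the force, the opening and the grip force at its end, in the units of the state.
- read_state(): the state, without advancing time (a new reading comes with each control period).
- capture(name): name is "scene" or "side" or "wrist"; returns a dict with "img" (400x640x3 uint8, red, green, blue), "fov_y" (degrees; the focal length in pixels is half the picture's height over the tangent of half this angle, whatever the lens; pixels are square), "cx", "cy" (the principal point, pixels), "k1" (the pictures are not rectified: a ray, as slopes to the right and down, at radius r is drawn at 1 + k1 r^2 times it, then the intrinsics apply), "pose" (4x4, takes a point from camera to world coordinates); the wrist camera has in their place "hand_eye" (4x4, takes a point from camera to tool coordinates, whose origin is the TCP and whose axes are the flange's). Camera axes: x right, y down, z forward; pixel columns grow to the right and rows downward; lengths in m; the calibration is good to about 2 mm. A picture is of the moment at which its call begins: read the wrist's pose just before it. There is no depth.
- finish_job(): hands the job in; it is judged then, once.
The state is a dict: "time_s": time; "qpos": joint angles; "joint_vel": joint speeds; "joint_efforts": joint torques, N m; "eef_pos": TCP position; "tcp_rot": TCP orientation; "contact_force": force on the tool from outside, world axes, zero at the start; "wrist_torque": the same for the moment, N m; "grip_width": finger opening in m; "gripper_force": force on a finger pad.
Only numpy, scipy, OpenCV 4.12 (cv2) and the standard library are available. Lean on these libraries where they do the work, as an engineer would, in place of code of your own. Each camera call takes 0.05 s, during which the arm holds its last target. There are 200 camera calls.

## Task

The square culture dish has to go into the incubator lid-down. It is too wide to pick up: push it across the bench against the white tipping ramp until it climbs the slope, and press its lower edge firmly but gently home at the foot of the ramp. Then tip it over its lower edge, back towards the side it came from, and ease it down without letting it slam, so that it is left lying lid-down on the bench in front of the ramp; leave everything else where it stands.

Things in the scene. Friction and masses are not known exactly. Their poses are not given: they have to be found in the camera images.
- dish: Square clear culture dish with amber jelly, one rigid piece, 0.11 to 0.19 kg, starts lid up. Base 116 x 116 mm, 8 high; on it the lid 120 x 120, 10 high; 18 mm in all. Origin: centre of the base's underside; z points from base to lid (down when done); x, y parallel to its sides, +x starts towards the ramp within 0.25 rad of square. Friction on the bench about 0.6.
- lid (a point): Centre of the lid's outer face, 18 mm along the dish's z. The dish is fragile: fingers must never load it above 25 N. Starting up the slope takes 4 to 8 N, the climb then 1 to 4 N; at the foot the push jumps: seat it with about 9 N (5 to 15) for half a second. If it falls free from upright it slams (0.8 to 0.9 m/s; over 0.7 is too fast): support the edge until well below 45 degrees.
- rear_rim (a point): Middle of the lid's rim on the dish's -x side, 13 mm above its underside: the side away from the ramp at the start, and the side on which it stands once it leans. Push here, low, with upright fingers (leaning up to about 0.2 rad): fingertips that reach in under the rim can jam the dish on the slope.
- stand: Tipping ramp: slippery white plate (friction 0.15), 90 mm wide, 8 thick, rising at 60 degrees to 60 mm height; rigid. Origin: on the bench, middle of the slope's foot at mid setting; the real foot is clamped up to 12 mm before or behind it along x and is not reported: feel for it. x, level, points from the foot into the slope (direction to push), y along the foot, z up.
- rail_end (a point): End of the low rail behind the ramp, on the bench 190 mm along the stand's x; the carriage between is under 40 mm high. A dish pressed home leans at 60 degrees, base on the slope, lid towards where it came from, and stays so when let go; its upper edge is then about 105 mm up, free of the plate in front and behind, for fingers to straddle.
- vial_a: Small capped glass vial, 22 mm across, 48 mm high, standing beside the ramp's foot; origin at the centre of its underside. Bystander.
- vial_b: Same kind of vial, 22 mm across, 48 mm high, standing on the other side of the ramp; origin at the centre of its underside. Bystander.
- burner: Cold steel spirit burner, 84 mm across, 62 mm high; origin at the centre of its underside. Bystander.
- bottle: Amber reagent bottle, 60 mm across, 130 mm high; origin at the centre of its underside. Bystander.
- beaker: Glass beaker, 66 mm across, 80 mm high; origin at the centre of its underside. Bystander.
- wellplate: White well plate, 85 x 127 x 14 mm; origin at the centre of its underside. Bystander.
- pipette: White pipette lying on the bench, about 250 mm long, 26 mm high, along its x; origin under the rear of its handle. Bystander.
Things that resemble listed ones, but are neither listed nor needed, are in the scene too. Leave any green or turquoise look-alike of the stand alone. Leave any green look-alike of the dish alone.

How it is judged:
By the outcome, as a careful person would: the job done as asked, in the order asked, and still so for the second after the job is handed in, with the robot touching nothing.
It also fails if it takes over 72 s, if anything falls off the work surface, if the arm or the gripper's body presses on something with over 40 N, if the wrist force passes 120 N, or if a joint passes its speed limit or range.

## Working session

There is one attempt and no reset: what is moved stays moved. The work goes in short steps, Python scripts to look and compute and a tool call to move; the robot and the scene stay as the last step left them, time stands still between calls to the robot, and variables do not carry over. Pictures are saved under pics/ and viewed, at most 11 in all, crops included, and the job is handed in when it is done.

Besides the shell and the picture viewer there is one more tool, called after "Emit:" as name(argument=value, ...) on one line, values as JSON. play_rows: Moves the arm, as the interface text tells. Its arguments: {"type":"object","properties":{"steps":{"type":"string"},"force":{"type":"number"}},"required":["steps"]}

```bash
mkdir -p pics; cat > h.py <<'E'
from station import *
import numpy as np, cv2
from scipy.spatial.transform import Rotation as R
def snap(n,f):
    s=read_state(); c=capture(n); cv2.imwrite('pics/'+f,c['img'][:,:,::-1])
    np.save('pics/'+f+'.npy',{'c':{k:v for k,v in c.items()},'s':s},allow_pickle=True); return c,s
def load(f):
    d=np.load('pics/'+f+'.npy',allow_pickle=True).item(); return d['c'],d['s']
def campose(c,s):
    if 'pose' in c: return np.array(c['pose'])
    T=np.eye(4); q=s['tcp_rot']; T[:3,:3]=R.from_quat([q[1],q[2],q[3],q[0]]).as_matrix(); T[:3,3]=s['eef_pos']
    return T@np.array(c['hand_eye'])
def pix2w(f,uv,z):
    c,s=load(f); T=campose(c,s); F=200/np.tan(np.radians(c['fov_y'])/2); out=[]
    for (u,v),zz in zip(uv,np.broadcast_to(z,len(uv))):
        d=np.array([(u-c['cx'])/F,(v-c['cy'])/F]); x=d.copy()
        for _ in range(30): x=d/(1+c['k1']*(x@x))
        r=T[:3,:3]@np.array([x[0],x[1],1]); t=(zz-T[2,3])/r[2]; out.append(T[:3,3]+t*r)
    return np.array(out)
E
python3 - <<'E'
from h import *
for n in('scene','side'):
    c,s=snap(n,n+'0.png'); print(n,c['fov_y'],c['cx'],c['cy'],c['k1'],np.round(c['pose'],3).tolist())
print(s['eef_pos'],s['tcp_rot'],s['contact_force'])
E
```

```text
scene 47.38142263690059 322.202292134729 200.76587040790804 -0.022472934746954772 [[0.749, 0.537, -0.389, 0.999], [0.663, -0.606, 0.439, -0.477], [-0.0, -0.586, -0.81, 0.949], [0.0, 0.0, 0.0, 1.0]]
side 48.329402031100166 323.39940404024026 198.68973188453694 0.0365547946017543 [[-1.0, -0.003, 0.019, 0.525], [-0.017, 0.588, -0.809, 0.968], [-0.009, -0.809, -0.588, 0.776], [0.0, 0.0, 0.0, 1.0]]
[ 0.169433   -0.62691593  0.20438819] [-9.41599480e-04  9.91312128e-01  1.31527095e-01  2.66872149e-05] [1.36266395 0.75813734 0.17437565]
```

View pics/scene0.png

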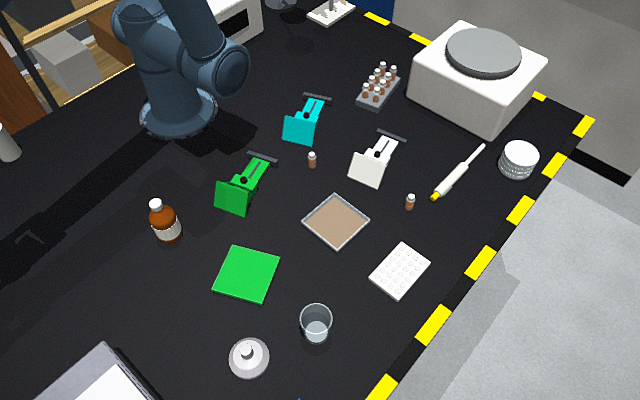

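View pics/side0.png

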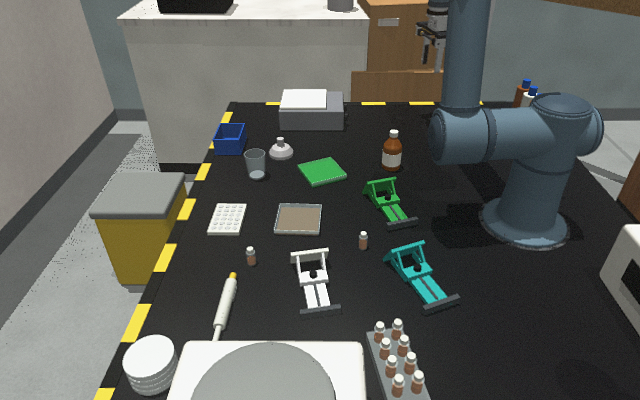

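The scene shows the white ramp at (370,165) and the amber dish at (336,221). The look-alikes are the green ramp (240,190), turquoise ramp (303,125) and green dish (246,273). Only the white ramp and the amber dish fit the description. I'll confirm in one crop.

```bash
python3 - <<'E'
from h import *
a=cv2.imread('pics/scene0.png')[120:270,280:440]; b=cv2.imread('pics/side0.png')[190:320,220:380]
a=cv2.resize(a,None,fx=4,fy=4,interpolation=cv2.INTER_CUBIC)
cv2.imwrite('pics/cropA.png',cv2.resize(a,(640,600)))
E
```

```text
(no output)
```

View pics/cropA.png

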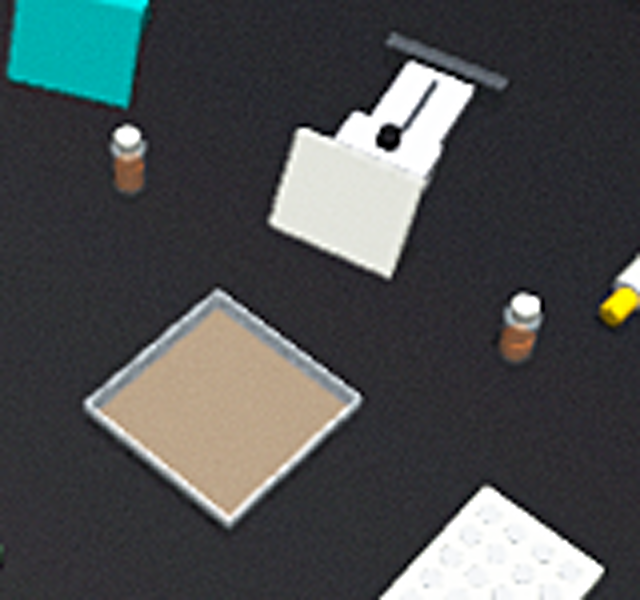

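Confirmed by the crop. The dish's lid corners are at (334.5,192.5), (370,220), (337.5,251.5) and (301.5,221). The white ramp's foot runs from (347,176) to (378,189.5), with vials on both sides.

```bash
python3 - <<'E'
from h import *
f='scene0.png'
d=pix2w(f,[(334.5,192.5),(370,220),(337.5,251.5),(301.5,221)],.018); print('dish',d.round(4),d.mean(0), np.linalg.norm(d-np.roll(d,-1,0),axis=1))
e=np.roll(d,-1,0)-d; print('edge ang',np.arctan2(e[:,1],e[:,0]))
r=pix2w(f,[(347.25,176),(377.75,189.5),(355.5,151.75),(387,166),(377,129.5),(406.75,141.25)],[0.0,0.0,.06,.06,0.006,.006]);print('ramp',r.round(4))
print(pix2w(f,[(312.3,167),(409.3,209)],0))
s0='side0.png'
print('side dish',pix2w(s0,[(278,205),(322.5,206),(320.5,234),(275,233)],.018).round(4))
print('side ramp top, rail',pix2w(s0,[(291.5,252),(327.5,249),(300,311),(339.5,308)],[.06,.06,.006,.006]).round(4))
print('burner bottle beaker',pix2w(s0,[(281,160),(392,172),(256,180)],0).round(3))
E
```

```text
dish [[ 0.5584  0.0681  0.018 ]
 [ 0.6782  0.0618  0.018 ]
 [ 0.6758 -0.0581  0.018 ]
 [ 0.5547 -0.0515  0.018 ]] [0.61678141 0.00506512 0.018     ] [0.12003812 0.1198486  0.1212393  0.11963247]
edge ang [-0.05254177 -1.59119944  3.08753656  1.5404081 ]
ramp [[0.5394 0.1432 0.    ]
 [0.6282 0.1611 0.    ]
 [0.5326 0.181  0.06  ]
 [0.6234 0.1964 0.06  ]
 [0.4965 0.3288 0.006 ]
 [0.5875 0.3479 0.006 ]]
[[4.48274755e-01 1.04409467e-01 1.11022302e-16]
 [7.26163185e-01 1.64767879e-01 0.00000000e+00]]
side dish [[ 0.6779 -0.0428  0.018 ]
 [ 0.5515 -0.0388  0.018 ]
 [ 0.5544  0.0826  0.018 ]
 [ 0.6736  0.0794  0.018 ]]
side ramp top, rail [[0.6194 0.1969 0.06  ]
 [0.535  0.1859 0.06  ]
 [0.5937 0.3258 0.006 ]
 [0.5076 0.3167 0.006 ]]
burner bottle beaker [[ 0.697 -0.319  0.   ]
 [ 0.332 -0.246  0.   ]
 [ 0.764 -0.198  0.   ]]
```

```bash
cat >> h.py <<'E'
def rotm(q): return R.from_quat([q[1],q[2],q[3],q[0]])
def down(yaw,tilt=0): # tool down, tool x at yaw; tilt about tool x
    return R.from_euler('z',yaw)*R.from_euler('x',np.pi)*R.from_euler('x',tilt)
def plan(p,r,n,hand=0):
    s=read_state(); p0=np.array(s['eef_pos']); r0=rotm(s['tcp_rot']); w=(r0.inv()*r).as_rotvec()/n; dp=(np.array(p)-p0)/n; rows=[]
    for i in range(n):
        b=(r0*R.from_rotvec(w*i)).inv().apply(dp); rows.append(' '.join([str(hand)]+['%.4f'%x for x in b]+['%.3f'%x for x in w]))
    for i in range(0,n,10): print('; '.join(rows[i:i+10]))
E
python3 -c "
from h import *
plan([.600,-.10,.27],down(1.532),18)"
```

```text
0 0.0307 -0.0220 -0.0036 -0.000 -0.000 -0.070; 0 0.0322 -0.0198 -0.0036 -0.000 -0.000 -0.070; 0 0.0335 -0.0175 -0.0036 -0.000 -0.000 -0.070; 0 0.0347 -0.0151 -0.0036 -0.000 -0.000 -0.070; 0 0.0356 -0.0126 -0.0036 -0.000 -0.000 -0.070; 0 0.0364 -0.0101 -0.0036 -0.000 -0.000 -0.070; 0 0.0371 -0.0075 -0.0036 -0.000 -0.000 -0.070; 0 0.0375 -0.0049 -0.0036 -0.000 -0.000 -0.070; 0 0.0377 -0.0022 -0.0036 -0.000 -0.000 -0.070; 0 0.0378 0.0005 -0.0036 -0.000 -0.000 -0.070
0 0.0377 0.0031 -0.0036 -0.000 -0.000 -0.070; 0 0.0374 0.0058 -0.0036 -0.000 -0.000 -0.070; 0 0.0369 0.0084 -0.0036 -0.000 -0.000 -0.070; 0 0.0362 0.0110 -0.0036 -0.000 -0.000 -0.070; 0 0.0353 0.0135 -0.0036 -0.000 -0.000 -0.070; 0 0.0343 0.0159 -0.0036 -0.000 -0.000 -0.070; 0 0.0331 0.0183 -0.0036 -0.000 -0.000 -0.070; 0 0.0317 0.0206 -0.0036 -0.000 -0.000 -0.070
```

Emit:
play_rows(steps="0 0.031 -0.022 -0.0036 0 0 -0.07; 0 0.032 -0.02 -0.0036 0 0 -0.07; 0 0.0335 -0.0175 -0.0036 0 0 -0.07; 0 0.0345 -0.015 -0.0036 0 0 -0.07; 0 0.0355 -0.0125 -0.0036 0 0 -0.07; 0 0.0365 -0.01 -0.0036 0 0 -0.07; 0 0.037 -0.0075 -0.0036 0 0 -0.07; 0 0.0375 -0.005 -0.0036 0 0 -0.07; 0 0.0375 -0.002 -0.0036 0 0 -0.07; 0 0.038 0.0005 -0.0036 0 0 -0.07")

```text
time_s: 0.93
eef_pos: [0.4099, -0.3337, 0.2413]
tcp_rot: [-0.0, 0.885, 0.465, -0.0]
contact_force: [0.6, 0.2, -0.7]
grip_width: 0.094
gripper_force: 0.0
```

Emit:
play_rows(steps="0 0.0375 0.003 -0.0036 0 0 -0.07; 0 0.0375 0.006 -0.0036 0 0 -0.07; 0 0.037 0.0085 -0.0036 0 0 -0.07; 0 0.036 0.011 -0.0036 0 0 -0.07; 0 0.0355 0.0135 -0.0036 0 0 -0.07; 0 0.0345 0.016 -0.0036 0 0 -0.07; 0 0.033 0.018 -0.0036 0 0 -0.07; 0 0.0315 0.0205 -0.0036 0 0 -0.07; 0 0 0 0 0 0 0; 0 0 0 0 0 0 0")

```text
time_s: 1.77
eef_pos: [0.6025, -0.1011, 0.2697]
tcp_rot: [-0.0, 0.723, 0.691, -0.0]
contact_force: [-0.6, 0.4, -0.5]
grip_width: 0.0942
gripper_force: 0.0
```

```bash
python3 -c "
from h import *
c,s=snap('wrist','w1.png');print(s['eef_pos'],s['tcp_rot'],s['time_s'],s['contact_force'],campose(c,s).round(3).tolist())"
```

```text
[ 0.6024678  -0.10108498  0.26969567] [-3.47752666e-04  7.22571203e-01  6.91296336e-01 -3.33843735e-04] 1.7667 [-0.61557865  0.43548963 -0.53865096] [[0.999, -0.042, -0.012, 0.605], [-0.044, -0.973, -0.225, -0.038], [-0.002, 0.226, -0.974, 0.449], [0.0, 0.0, 0.0, 1.0]]
```

View pics/w1.png

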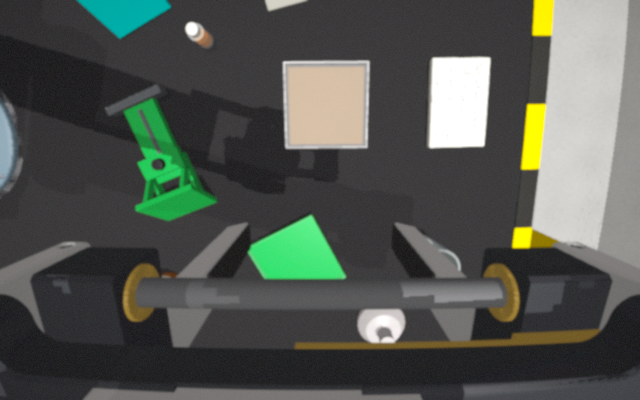

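The wrist view shows the dish's lid corners at about (283.5,61), (369,61), (368,149) and (286,149). The ramp's edge is just visible at the top.

```bash
python3 - <<'E'
from h import *
d=pix2w('w1.png',[(283.5,61),(369.2,61),(368,149),(286,149)],.018); print(d.round(4),d.mean(0)); e=np.roll(d,-1,0)-d; print(np.arctan2(e[:,1],e[:,0]),np.linalg.norm(e,axis=1))
E
```

```text
[[ 0.5562  0.0679  0.018 ]
 [ 0.6767  0.0627  0.018 ]
 [ 0.6735 -0.06    0.018 ]
 [ 0.5515 -0.0547  0.018 ]] [0.61449873 0.00397286 0.018     ]
[-0.04335592 -1.59698653  3.09830224  1.53258824] [0.12062905 0.12276268 0.12210434 0.12275422]
```

```bash
python3 - <<'E'
from h import *
print(pix2w('w1.png',[(312,215),(345,275),(249,250)],.018).round(3))
plan([.6122,-.0830,.005],down(1.533),9)
E
```

```text
[[ 0.585 -0.158  0.018]
 [ 0.634 -0.263  0.018]
 [ 0.48  -0.213  0.018]]
0 0.0022 0.0011 0.0294 -0.000 -0.000 -0.001; 0 0.0022 0.0011 0.0294 -0.000 -0.000 -0.001; 0 0.0022 0.0011 0.0294 -0.000 -0.000 -0.001; 0 0.0022 0.0011 0.0294 -0.000 -0.000 -0.001; 0 0.0022 0.0011 0.0294 -0.000 -0.000 -0.001; 0 0.0022 0.0011 0.0294 -0.000 -0.000 -0.001; 0 0.0022 0.0011 0.0294 -0.000 -0.000 -0.001; 0 0.0022 0.0011 0.0294 -0.000 -0.000 -0.001; 0 0.0022 0.0011 0.0294 -0.000 -0.000 -0.001
```

Emit:
play_rows(steps="0 0.0022 0.0011 0.03 0 0 0; 0 0.0022 0.0011 0.03 0 0 0; 0 0.0022 0.0011 0.03 0 0 0; 0 0.0022 0.0011 0.03 0 0 0; 0 0.0022 0.0011 0.03 0 0 0; 0 0.0022 0.0011 0.03 0 0 0; 0 0.0022 0.0011 0.03 0 0 0; 0 0.0022 0.0011 0.03 0 0 0; 0 0 0 0.024 0 0 0; 0 0 0 0 0 0 0")

```text
time_s: 2.65
eef_pos: [0.6086, -0.0862, 0.0022]
tcp_rot: [-0.003, 0.724, 0.689, -0.001]
contact_force: [0.2, 0.1, 0.2]
grip_width: 0.0935
gripper_force: 0.0
```

Emit:
play_rows(steps="0 0.003 0 0 0 0 0; 0 0.003 0 0 0 0 0; 0 0.003 0 0 0 0 0; 0 0.002 0 0 0 0 0; 0 0.002 0 0 0 0 0; 0 0.002 0 0 0 0 0; 0 0.002 0 0 0 0 0")

```text
time_s: 3.23
eef_pos: [0.6126, -0.0682, 0.0067]
tcp_rot: [0.0, 0.723, 0.69, 0.0]
contact_force: [0.4, -0.1, 0.2]
grip_width: 0.094
gripper_force: 0.0
```

Emit:
play_rows(steps="0 0.004 0 0 0 0 0; 0 0.004 0 0 0 0 0; 0 0.005 0 0 0 0 0; 0 0.005 0 0 0 0 -0.01; 0 0.005 0 0 0 0 -0.017; 0 0.005 0 0 0 0 -0.017; 0 0.005 0 0 0 0 -0.017; 0 0.005 0 0 0 0 -0.017; 0 0.005 0 0 0 0 -0.017; 0 0.005 0 0 0 0 -0.017")

```text
time_s: 4.07
eef_pos: [0.6132, -0.02, 0.0063]
tcp_rot: [0.0, 0.683, 0.73, 0.0]
contact_force: [0.2, -1.0, 1.1]
grip_width: 0.0941
gripper_force: 0.5
```

Emit:
play_rows(steps="0 0.005 0 0 0 0 -0.017; 0 0.005 0 0 0 0 -0.017; 0 0.005 0 0 0 0 -0.017; 0 0.005 0 0 0 0 -0.017; 0 0.005 0 0 0 0 -0.017; 0 0.004 0 0 0 0 -0.017; 0 0.003 0 0 0 0 -0.017; 0 0.002 0 0 0 0 -0.008")

```text
time_s: 4.73
eef_pos: [0.609, 0.0137, 0.0062]
tcp_rot: [-0.0, 0.635, 0.772, -0.0]
contact_force: [0.7, -0.7, 0.2]
grip_width: 0.094
gripper_force: 0.5
```

```bash
python3 -c "
from h import *
c,s=snap('wrist','w2.png');print(s['eef_pos'],s['tcp_rot'],s['time_s'],s['contact_force'])
c,s=snap('scene','s2.png')
a=c['img'][110:235,290:440,::-1];b=load('w2.png')[0]['img'][0:200,160:480,::-1]
cv2.imwrite('pics/m2.png',np.vstack([cv2.resize(b,(640,400)),cv2.resize(a[:,:,:],(240,200),interpolation=3) if 0 else np.zeros((1,640,3),np.uint8)]))"
```

```text
[0.60901379 0.01374572 0.0061872 ] [-8.66083042e-05  6.35456364e-01  7.72136777e-01 -1.87645459e-05] 4.7333 [ 0.6826916  -0.74660153  0.19601932]
```

View pics/w2.png

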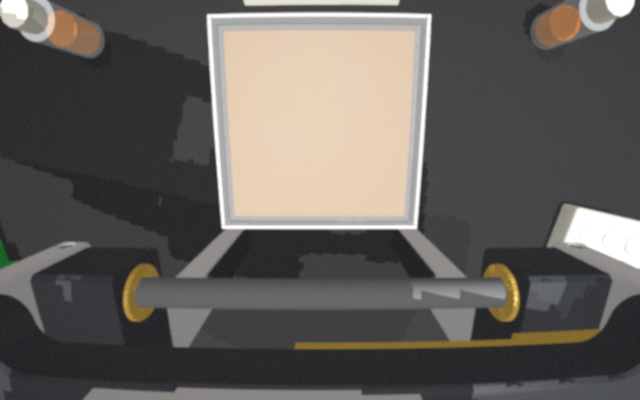

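The wrist view shows the dish square to the ramp and centred: its front edge spans (208–430, row 15) and the ramp's foot spans about (243–400, row 4).

```bash
python3 - <<'E'
from h import *
c,s=load('w2.png'); x=rotm(s['tcp_rot']).apply([1,0,0]); print('yaw',np.arctan2(x[1],x[0]))
r=pix2w('w2.png',[(245,4.5),(400,4.5),(208,15),(430,15),(224,229),(416,229)],[0,0,.018,.018,.018,.018]);print(r.round(4))
for a,b in((0,1),(2,3),(4,5)):
  e=r[b]-r[a];m=(r[a]+r[b])/2-np.array(s['eef_pos']);print(np.arctan2(e[1],e[0]),np.linalg.norm(e),'fwd,left',m[:2]@x[:2],m[:2]@[-x[1],x[0]])
im=c['img'].astype(int);print(im[0:12,320].tolist())
E
```

```text
yaw 1.7643938070964775
[[0.5372 0.1425 0.    ]
 [0.627  0.1601 0.    ]
 [0.5239 0.1275 0.018 ]
 [0.6411 0.1504 0.018 ]
 [0.5478 0.0094 0.018 ]
 [0.6646 0.0324 0.018 ]]
0.19394743726962546 0.09146458022662064 fwd,left 0.14017441018885424 -4.338392384209862e-05
0.1931111798204971 0.11936969562407965 fwd,left 0.12794133967082993 0.001936582190877552
0.19448464789707826 0.11896314280993144 fwd,left 0.007532885561417485 0.0014002469767927792
[[231, 228, 217], [230, 228, 218], [228, 225, 214], [218, 216, 205], [182, 181, 171], [122, 121, 113], [77, 76, 76], [67, 65, 67], [69, 67, 68], [68, 69, 68], [75, 73, 74], [116, 115, 114]]
```

Emit:
play_rows(steps="0 0.002 0 0.001 0 0 0; 0 0.003 0 0.001 0 0 0; 0 0.003 0 0.001 0 0 0; 0 0.002 0 0 0 0 0; 0 0.002 0 0 0 0 0; 0 0.002 0 0 0 0 0; 0 0.002 0 0 0 0 0; 0 0.002 0 0 0 0 0")

```text
time_s: 5.5
eef_pos: [0.6059, 0.0306, 0.0033]
tcp_rot: [0.0, 0.636, 0.772, -0.0]
contact_force: [0.4, -3.6, -1.0]
grip_width: 0.0937
gripper_force: 1.5
```

Emit:
play_rows(steps="0 0.002 0 0 0 0 0; 0 0.002 0 0 0 0 0; 0 0.002 0 0 0 0 0; 0 0.002 0 0 0 0 0; 0 0.003 0 0 0 0 0; 0 0.003 0 0 0 0 0")

```text
time_s: 6.0
eef_pos: [0.6029, 0.0451, 0.0032]
tcp_rot: [-0.0, 0.636, 0.772, 0.0]
contact_force: [-0.1, -1.9, -0.8]
grip_width: 0.094
gripper_force: 0.7
```

Emit:
play_rows(steps="0 0.003 0 0 0 0 0; 0 0.003 0 0 0 0 0; 0 0.003 0 0 0 0 0; 0 0.003 0 0 0 0 0; 0 0.003 0 0 0 0 0; 0 0.003 0 0 0 0 0; 0 0.003 0 0 0 0 0; 0 0.003 0 0 0 0 0; 0 0.003 0 0 0 0 0; 0 0.003 0 0 0 0 0")

```text
time_s: 6.83
eef_pos: [0.5973, 0.0745, 0.0033]
tcp_rot: [-0.0, 0.636, 0.772, 0.0]
contact_force: [0.4, -0.3, -0.1]
grip_width: 0.0937
gripper_force: 0.3
```

Emit:
play_rows(steps="0 0.003 0 0 0 0 0; 0 0.003 0 0 0 0 0; 0 0.003 0 0 0 0 0; 0 0.003 0 0 0 0 0; 0 0.003 0 0 0 0 0; 0 0.003 0 0 0 0 0; 0 0.003 0 0 0 0 0; 0 0.003 0 0 0 0 0")

```text
time_s: 7.5
eef_pos: [0.5927, 0.098, 0.0033]
tcp_rot: [-0.0, 0.636, 0.772, 0.0]
contact_force: [-1.0, -0.5, -0.4]
grip_width: 0.0941
gripper_force: 0.3
```

```bash
python3 -c "
from h import *
s=read_state();x=rotm(s['tcp_rot']).apply([1,0,0]);print((np.array(s['eef_pos'])-[.60901,.01375,.0062])@x, s['contact_force'])
c,s=snap('side','side3.png');a=c['img'][150:290,210:400,::-1];cv2.imwrite('pics/m3.png',cv2.resize(a,(760,560),interpolation=3))"
```

```text
0.08580264944289447 [-1.00208576 -0.49938574 -0.41609954]
```

View pics/m3.png

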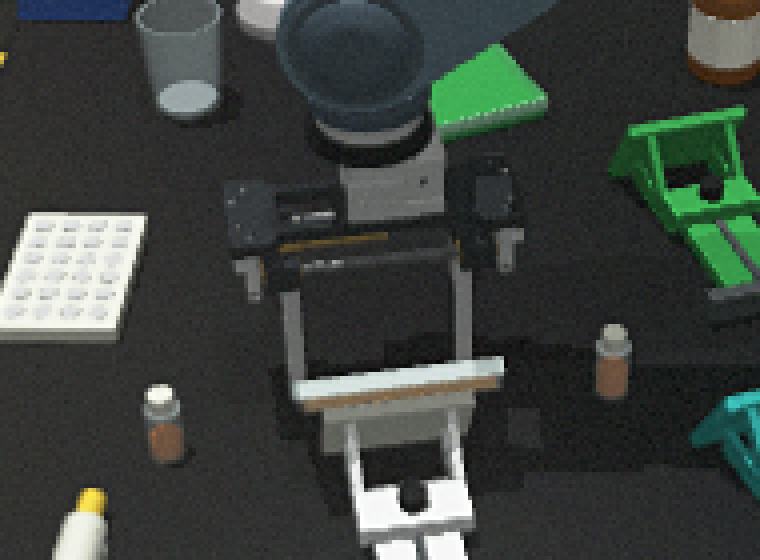

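The side view shows the dish climbing square on the white ramp (top edge around (300–500,375) in the crop). I'll continue, then slow down near the foot.

Emit:
play_rows(steps="0 0.003 0 0 0 0 0; 0 0.003 0 0 0 0 0; 0 0.003 0 0 0 0 0; 0 0.002 0 0 0 0 0; 0 0.002 0 0 0 0 0; 0 0.001 0 0 0 0 0; 0 0.001 0 0 0 0 0")

```text
time_s: 8.13
eef_pos: [0.5898, 0.1125, 0.0032]
tcp_rot: [-0.0, 0.636, 0.772, -0.0]
contact_force: [0.6, -1.0, -0.9]
grip_width: 0.094
gripper_force: 0.4
```

Emit:
play_rows(steps="0 0.001 0 0 0 0 0; 0 0.001 0 0 0 0 0; 0 0.001 0 0 0 0 0; 0 0.001 0 0 0 0 0; 0 0 0 0 0 0 0")

```text
time_s: 8.55
eef_pos: [0.5891, 0.1165, 0.0033]
tcp_rot: [-0.0, 0.636, 0.772, 0.0]
contact_force: [0.7, 0.4, -0.9]
grip_width: 0.0942
gripper_force: 0.2
```

Emit:
play_rows(steps="0 0.001 0 0 0 0 0; 0 0.001 0 0 0 0 0; 0 0.001 0 0 0 0 0; 0 0.001 0 0 0 0 0; 0 0.0005 0 0 0 0 0")

```text
time_s: 8.97
eef_pos: [0.5882, 0.1209, 0.0033]
tcp_rot: [-0.0, 0.636, 0.772, 0.0]
contact_force: [0.3, -1.0, -1.1]
grip_width: 0.0939
gripper_force: 0.4
```

Emit:
play_rows(steps="0 0.0005 0 0 0 0 0; 0 0.0005 0 0 0 0 0; 0 0.0005 0 0 0 0 0")

```text
time_s: 9.22
eef_pos: [0.588, 0.1223, 0.0033]
tcp_rot: [0.0, 0.636, 0.772, -0.0]
contact_force: [0.3, -0.9, -0.7]
grip_width: 0.0941
gripper_force: 0.4
```

Emit:
play_rows(steps="0 0.0005 0 0 0 0 0; 0 0.0005 0 0 0 0 0; 0 0.0005 0 0 0 0 0")

```text
time_s: 9.47
eef_pos: [0.5877, 0.1237, 0.0032]
tcp_rot: [-0.0, 0.636, 0.772, -0.0]
contact_force: [0.4, -0.6, -1.4]
grip_width: 0.0939
gripper_force: 0.4
```

Emit:
play_rows(steps="0 0.0005 0 0 0 0 0; 0 0.0005 0 0 0 0 0; 0 0.0005 0 0 0 0 0")

```text
time_s: 9.72
eef_pos: [0.5874, 0.1252, 0.0032]
tcp_rot: [-0.0, 0.636, 0.772, -0.0]
contact_force: [0.5, -0.6, -0.6]
grip_width: 0.0937
gripper_force: 0.4
```

Emit:
play_rows(steps="0 0.0005 0 0 0 0 0; 0 0.0005 0 0 0 0 0")

```text
time_s: 9.88
eef_pos: [0.5872, 0.1262, 0.0033]
tcp_rot: [0.0, 0.636, 0.772, 0.0]
contact_force: [0.0, -1.4, 0.2]
grip_width: 0.094
gripper_force: 0.4
```

Emit:
play_rows(steps="0 0.0005 0 0 0 0 0; 0 0.0005 0 0 0 0 0")

```text
time_s: 10.05
eef_pos: [0.587, 0.1272, 0.0032]
tcp_rot: [0.0, 0.636, 0.772, -0.0]
contact_force: [-0.2, -1.4, -0.9]
grip_width: 0.0939
gripper_force: 0.8
```

Emit:
play_rows(steps="0 0.0005 0 0 0 0 0; 0 0.0005 0 0 0 0 0")

```text
time_s: 10.22
eef_pos: [0.587, 0.1276, 0.0034]
tcp_rot: [0.001, 0.636, 0.772, -0.0]
contact_force: [1.1, -5.7, -1.3]
grip_width: 0.0941
gripper_force: 2.5
```

Emit:
play_rows(steps="0 0.0003 0 0 0 0 0; 0 0 0 0 0 0 0")

```text
time_s: 10.38
eef_pos: [0.5871, 0.1276, 0.0035]
tcp_rot: [0.001, 0.636, 0.772, -0.0]
contact_force: [0.6, -5.2, -0.1]
grip_width: 0.0941
gripper_force: 2.6
```

Emit:
play_rows(steps="0 0.0005 0 0 0 0 0; 0 0 0 0 0 0 0")

```text
time_s: 10.55
eef_pos: [0.5872, 0.1278, 0.0036]
tcp_rot: [0.001, 0.636, 0.772, -0.001]
contact_force: [0.3, -5.8, 1.0]
grip_width: 0.0939
gripper_force: 3.2
```

Emit:
play_rows(steps="0 0.0008 0 0 0 0 0; 0 0 0 0 0 0 0")

```text
time_s: 10.72
eef_pos: [0.5872, 0.128, 0.0037]
tcp_rot: [0.001, 0.636, 0.772, -0.001]
contact_force: [0.0, -9.1, 1.8]
grip_width: 0.0937
gripper_force: 4.2
```

Holding 9 N for over half a second.

Emit:
play_rows(steps="0 0.0001 0 0 0 0 0; 0 0 0 0 0 0 0; 0 0 0 0 0 0 0; 0 0 0 0 0 0 0; 0 0 0 0 0 0 0; 0 0 0 0 0 0 0; 0 0 0 0 0 0 0; 0 0 0 0 0 0 0")

```text
time_s: 11.38
eef_pos: [0.5873, 0.128, 0.0038]
tcp_rot: [0.001, 0.636, 0.772, -0.001]
contact_force: [-0.1, -7.9, 0.9]
grip_width: 0.0938
gripper_force: 4.3
```

Emit:
play_rows(steps="0 -0.002 0 0 0 0 0; 0 -0.003 0 0 0 0 0; 0 -0.008 0 0 0 0 0; 0 -0.015 0 0 0 0 0; 0 -0.015 0 -0.02 0 0 0; 0 -0.01 0 -0.035 0 0 0; 0 0 0 -0.04 0 0 0; 0 0 0 -0.04 0 0 0; 0 0 0 0 0 0 0")

```text
time_s: 12.13
eef_pos: [0.6024, 0.0765, 0.1479]
tcp_rot: [0.006, 0.636, 0.771, 0.005]
contact_force: [0.4, -0.4, 0.6]
grip_width: 0.094
gripper_force: 0.0
```

```bash
python3 -c "
from h import *
c,s=snap('wrist','w4.png');print(s['eef_pos'],s['time_s'])
c2,_=snap('side','side4.png');a=c2['img'][190:290,250:390,::-1]
cv2.imwrite('pics/m4.png',np.hstack([cv2.resize(c['img'][0:230,140:500,::-1],(440,281)),cv2.resize(a,(360,281),interpolation=3)]))"
```

```text
[0.60235832 0.07648657 0.14791504] 12.1333
```

View pics/m4.png

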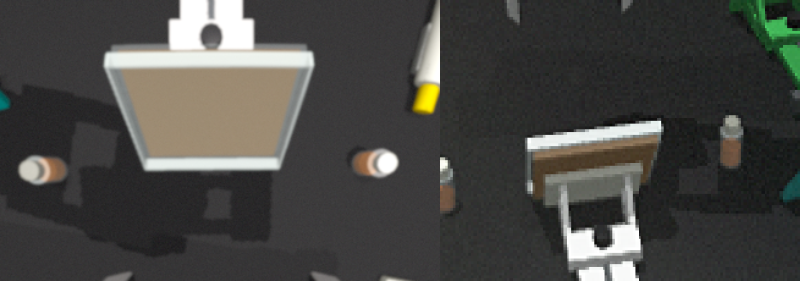

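The dish leans seated on the ramp and stays there when released (top edge around (105–313,60) in the left crop), with both vials undisturbed. Next I straddle the upper edge.

```bash
cat >> h.py <<'E'
B=np.array([.5812,.1514,0]); XR=np.array([np.cos(1.765),np.sin(1.765),0]); ZR=np.array([0,0,1.]); YAW=1.765-np.pi/2
def dishpt(th,u,t):
    th=np.radians(th); U=np.array([np.cos(th),np.sin(th)]); N=np.array([np.sin(th),-np.cos(th)])
    if th<np.arctan(4): C=-(2*U+18*N)
    elif th<np.pi/2: C=np.array([-8.25,0])-10*N
    else: C=np.array([-18.25,0])
    p=(C+u*U+t*N)/1000; return B+p[0]*XR+p[1]*ZR
def seq(targets,hands,sp=None):
    s=read_state(); p=np.array(s['eef_pos']) if sp is None else sp[0]; r=rotm(s['tcp_rot']) if sp is None else sp[1]; o=[]
    for (q,r2),h in zip(targets,hands):
        d=r.inv().apply(q-p); w=(r.inv()*r2).as_rotvec()
        o.append('%d '%h+' '.join('%.4f'%x for x in d)+' '+' '.join('%.3f'%x for x in w)); p,r=q,r2
    for i in range(0,len(o),10): print('; '.join(o[i:i+10]))
E
python3 - <<'E'
from h import *
s=read_state(); print(s['eef_pos'])
p=np.array(s['eef_pos'])+[0,0,.08]; g=dishpt(60,160,9); print(g, dishpt(60,98,9))
q=g.copy(); plan(p+0,rotm(s['tcp_rot']),3)
E
```

```text
[0.59820836 0.07692217 0.14059054]
[0.56745834 0.22126722 0.14133201] [0.57344088 0.19084997 0.08763844]
0 -0.0000 0.0001 -0.0267 0.000 0.000 0.000; 0 -0.0000 0.0001 -0.0267 0.000 0.000 0.000; 0 -0.0000 0.0001 -0.0267 0.000 0.000 0.000
```

Emit:
play_rows(steps="0 0 0 -0.03 0 0 0; 0 0 0 -0.03 0 0 0; 0 0 0 -0.02 0 0 0; 0 0 0 0 0 0 0")

```text
time_s: 12.57
eef_pos: [0.5984, 0.0774, 0.2214]
tcp_rot: [0.002, 0.636, 0.772, 0.002]
contact_force: [0.2, 0.0, 1.1]
grip_width: 0.0941
gripper_force: 0.0
```

```bash
python3 - <<'E'
from h import *
plan(dishpt(60,165,9),down(YAW,np.radians(-30)),15,80)
E
```

```text
80 0.0100 -0.0002 0.0050 -0.027 -0.028 0.102; 80 0.0100 -0.0014 0.0047 -0.027 -0.028 0.102; 80 0.0100 -0.0025 0.0044 -0.027 -0.028 0.102; 80 0.0098 -0.0036 0.0041 -0.027 -0.028 0.102; 80 0.0094 -0.0047 0.0037 -0.027 -0.028 0.102; 80 0.0090 -0.0058 0.0033 -0.027 -0.028 0.102; 80 0.0085 -0.0067 0.0029 -0.027 -0.028 0.102; 80 0.0078 -0.0076 0.0025 -0.027 -0.028 0.102; 80 0.0070 -0.0085 0.0020 -0.027 -0.028 0.102; 80 0.0062 -0.0092 0.0016 -0.027 -0.028 0.102
80 0.0053 -0.0098 0.0012 -0.027 -0.028 0.102; 80 0.0043 -0.0103 0.0008 -0.027 -0.028 0.102; 80 0.0032 -0.0107 0.0004 -0.027 -0.028 0.102; 80 0.0021 -0.0110 0.0000 -0.027 -0.028 0.102; 80 0.0010 -0.0111 -0.0003 -0.027 -0.028 0.102
```

Emit:
play_rows(steps="80 0.01 0 0.005 -0.027 -0.028 0.102; 80 0.01 -0.0014 0.0047 -0.027 -0.028 0.102; 80 0.01 -0.0025 0.0044 -0.027 -0.028 0.102; 80 0.0098 -0.0036 0.0041 -0.027 -0.028 0.102; 80 0.0094 -0.0047 0.0037 -0.027 -0.028 0.102; 80 0.009 -0.0058 0.0033 -0.027 -0.028 0.102; 80 0.0085 -0.0067 0.0029 -0.027 -0.028 0.102; 80 0.0078 -0.0076 0.0025 -0.027 -0.028 0.102; 80 0.007 -0.0085 0.002 -0.027 -0.028 0.102; 80 0.0062 -0.0092 0.0016 -0.027 -0.028 0.102")

```text
time_s: 13.4
eef_pos: [0.5737, 0.1751, 0.1639]
tcp_rot: [0.185, 0.919, 0.349, 0.012]
contact_force: [0.3, 0.8, -0.3]
grip_width: 0.0644
gripper_force: 0.0
```

Emit:
play_rows(steps="80 0.0053 -0.0098 0.0012 -0.027 -0.028 0.102; 80 0.0043 -0.0103 0.0008 -0.027 -0.028 0.102; 80 0.0032 -0.0107 0.0004 -0.027 -0.028 0.102; 80 0.0021 -0.011 0 -0.027 -0.028 0.102; 80 0.001 -0.0111 -0.0003 -0.027 -0.028 0.102; 80 0 0 0 0 0 0; 80 0 0 0 0 0 0")

```text
time_s: 13.98
eef_pos: [0.5639, 0.2236, 0.1391]
tcp_rot: [0.26, 0.961, 0.096, 0.018]
contact_force: [0.4, -0.9, -0.2]
grip_width: 0.0647
gripper_force: 0.0
```

```bash
python3 - <<'E'
from h import *
c,s=snap('wrist','w5.png');q=s['tcp_rot']
print(s['eef_pos'],dishpt(60,165,9),rotm(q).as_matrix().round(3).tolist(),down(YAW,np.radians(-30)).as_matrix().round(3).tolist(),s['qpos'])
plan(dishpt(60,98,9),down(YAW,np.radians(-30)),6,80)
E
```

```text
[0.56385047 0.22363264 0.13912089] [0.56697587 0.22372023 0.14566214] [[0.981, 0.175, 0.084], [0.193, -0.847, -0.496], [-0.016, 0.503, -0.864]] [[0.981, 0.167, 0.096], [0.193, -0.85, -0.491], [0.0, 0.5, -0.866]] [ 0.41697671  0.35264398  1.62587518 -0.52435073  1.34014796  1.9578457 ]
80 0.0006 0.0004 0.0104 0.000 0.002 0.001; 80 0.0005 0.0004 0.0104 0.000 0.002 0.001; 80 0.0005 0.0004 0.0104 0.000 0.002 0.001; 80 0.0005 0.0004 0.0104 0.000 0.002 0.001; 80 0.0005 0.0004 0.0104 0.000 0.002 0.001; 80 0.0005 0.0004 0.0104 0.000 0.002 0.001
```

View pics/w5.png

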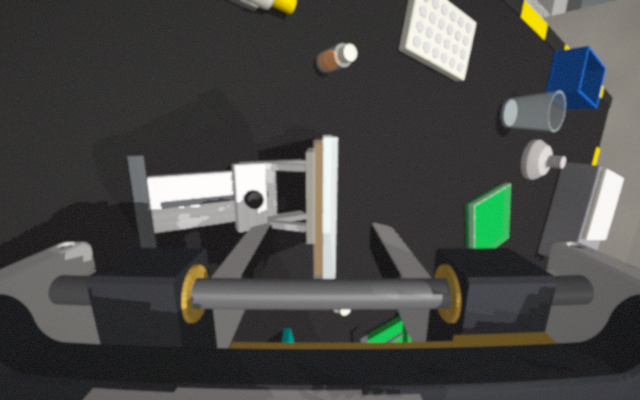

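The wrist view shows the dish's upper edge (columns 313–338) centred between the fingers (about 265 and 375). I descend and narrow the gap.

Emit:
play_rows(steps="80 0.0005 0.0004 0.0104 0 0.002 0; 80 0.0005 0.0004 0.0104 0 0.002 0; 80 0.0005 0.0004 0.0104 0 0.002 0; 80 0.0005 0.0004 0.0104 0 0.002 0; 80 0.0005 0.0004 0.0104 0 0.002 0; 80 0.0005 0.0004 0.0104 0 0.002 0; 120 0 0 0 0 0 0; 140 0 0 0 0 0 0; 150 0 0 0 0 0 0; 150 0 0 0 0 0 0")

```text
time_s: 14.87
eef_pos: [0.5748, 0.1922, 0.0903]
tcp_rot: [0.259, 0.961, 0.095, 0.027]
contact_force: [-0.7, 0.1, 0.8]
grip_width: 0.0412
gripper_force: 0.0
```

```bash
python3 - <<'E'
from h import *
s=read_state(); r=rotm(s['tcp_rot']); print(s['eef_pos'],dishpt(60,98,9),'err tool',r.inv().apply(dishpt(60,98,9)-s['eef_pos']),(r.inv()*down(YAW,np.radians(-30))).as_rotvec(),s['grip_width'],s['contact_force'])
E
```

```text
[0.57479048 0.19217393 0.09025183] [0.57344088 0.19084997 0.08763844] err tool [-0.00158837 -0.0004164   0.00277629] [ 0.002559   -0.00330069  0.00129973] 0.0411635982277683 [-0.670382    0.13891323  0.78047842]
```

Emit:
play_rows(steps="160 -0.0015 0 0.0027 0 -0.003 0; 170 0 0 0 0 0 0; 178 0 0 0 0 0 0; 184 0 0 0 0 0 0; 184 0 0 0 0 0 0; 184 0 0 0 0 0 0", force=3)

```text
time_s: 15.37
eef_pos: [0.5731, 0.1902, 0.0873]
tcp_rot: [0.259, 0.961, 0.094, 0.025]
contact_force: [1.0, -0.0, -0.2]
grip_width: 0.0265
gripper_force: 0.0
```

```bash
python3 - <<'E'
from h import *
T=[(dishpt(t,98,9),down(YAW,np.radians(t-90))) for t in np.arange(62,137,2)]
seq(T,[184]*len(T),(dishpt(60,98,9),down(YAW,np.radians(-30))))
s=read_state();print(s['eef_pos'],s['contact_force'],s['gripper_force'])
E
```

```text
184 -0.0000 0.0033 0.0004 0.035 0.000 0.000; 184 0.0000 0.0033 0.0004 0.035 0.000 -0.000; 184 0.0000 0.0033 0.0004 0.035 -0.000 0.000; 184 0.0000 0.0033 0.0004 0.035 0.000 0.000; 184 0.0000 0.0033 0.0004 0.035 0.000 -0.000; 184 -0.0000 0.0033 0.0004 0.035 -0.000 -0.000; 184 0.0000 0.0033 0.0004 0.035 -0.000 0.000; 184 0.0000 0.0033 0.0004 0.035 0.000 0.000; 184 -0.0000 0.0034 0.0001 0.035 0.000 0.000; 184 0.0000 0.0034 0.0001 0.035 -0.000 -0.000
184 0.0000 0.0034 0.0001 0.035 0.000 0.000; 184 -0.0000 0.0034 0.0001 0.035 -0.000 -0.000; 184 -0.0000 0.0034 0.0001 0.035 -0.000 -0.000; 184 -0.0000 0.0034 0.0001 0.035 0.000 0.000; 184 0.0000 0.0034 0.0001 0.035 0.000 -0.000; 184 0.0000 0.0034 -0.0003 0.035 -0.000 -0.000; 184 -0.0000 0.0034 -0.0003 0.035 0.000 -0.000; 184 0.0000 0.0034 -0.0003 0.035 -0.000 0.000; 184 -0.0000 0.0034 -0.0003 0.035 0.000 0.000; 184 -0.0000 0.0034 -0.0003 0.035 -0.000 0.000
184 0.0000 0.0034 -0.0003 0.035 -0.000 0.000; 184 -0.0000 0.0034 -0.0003 0.035 0.000 -0.000; 184 -0.0000 0.0034 -0.0003 0.035 -0.000 0.000; 184 0.0000 0.0034 -0.0003 0.035 0.000 -0.000; 184 -0.0000 0.0034 -0.0003 0.035 0.000 0.000; 184 0.0000 0.0034 -0.0003 0.035 0.000 0.000; 184 -0.0000 0.0034 -0.0003 0.035 0.000 0.000; 184 0.0000 0.0034 -0.0003 0.035 -0.000 -0.000; 184 -0.0000 0.0034 -0.0003 0.035 0.000 0.000; 184 0.0000 0.0034 -0.0003 0.035 0.000 -0.000
184 0.0000 0.0034 -0.0003 0.035 0.000 0.000; 184 -0.0000 0.0034 -0.0003 0.035 -0.000 0.000; 184 -0.0000 0.0034 -0.0003 0.035 0.000 0.000; 184 -0.0000 0.0034 -0.0003 0.035 0.000 0.000; 184 0.0000 0.0034 -0.0003 0.035 0.000 0.000; 184 0.0000 0.0034 -0.0003 0.035 -0.000 -0.000; 184 -0.0000 0.0034 -0.0003 0.035 0.000 0.000; 184 -0.0000 0.0034 -0.0003 0.035 0.000 0.000
[0.57314795 0.19023729 0.08732292] [ 0.98632353 -0.04643996 -0.22038071] 0.0
```

Emit:
play_rows(steps="184 0 0.0033 0.0004 0.035 0 0; 184 0 0.0033 0.0004 0.035 0 0; 184 0 0.0033 0.0004 0.035 0 0; 184 0 0.0033 0.0004 0.035 0 0; 184 0 0.0033 0.0004 0.035 0 0; 184 0 0.0033 0.0004 0.035 0 0; 184 0 0.0033 0.0004 0.035 0 0; 184 0 0.0033 0.0004 0.035 0 0")

```text
time_s: 16.03
eef_pos: [0.5782, 0.1651, 0.0949]
tcp_rot: [0.122, 0.988, 0.097, 0.011]
contact_force: [-0.3, -0.4, -0.3]
grip_width: 0.026
gripper_force: 0.0
```

Emit:
play_rows(steps="184 0 0.0034 0.0001 0.035 0 0; 184 0 0.0034 0.0001 0.035 0 0; 184 0 0.0034 0.0001 0.035 0 0; 184 0 0.0034 0.0001 0.035 0 0; 184 0 0.0034 0.0001 0.035 0 0; 184 0 0.0034 0.0001 0.035 0 0; 184 0 0.0034 0.0001 0.035 0 0")

```text
time_s: 16.62
eef_pos: [0.5828, 0.1419, 0.0976]
tcp_rot: [-0.0, 0.995, 0.097, -0.001]
contact_force: [1.1, 0.5, 0.5]
grip_width: 0.0262
gripper_force: 0.0
```

Emit:
play_rows(steps="184 0 0.0034 -0.0003 0.035 0 0; 184 0 0.0034 -0.0003 0.035 0 0; 184 0 0.0034 -0.0003 0.035 0 0; 184 0 0.0034 -0.0003 0.035 0 0; 184 0 0.0034 -0.0003 0.035 0 0")

```text
time_s: 17.03
eef_pos: [0.5861, 0.1251, 0.0978]
tcp_rot: [-0.087, 0.991, 0.097, -0.009]
contact_force: [0.3, -0.2, 0.7]
grip_width: 0.0262
gripper_force: 0.0
```

```bash
python3 - <<'E'
from h import *
s=read_state(); r=rotm(s['tcp_rot']); print(s['eef_pos'],dishpt(100,98,9),'err',r.inv().apply(dishpt(100,98,9)-s['eef_pos']),(r.inv()*down(YAW,np.radians(10))).as_rotvec(),s['grip_width'],s['qpos'])
c,s=snap('side','side6.png');cw,s=snap('wrist','w6.png')
cv2.imwrite('pics/m6.png',np.hstack([cv2.resize(cw['img'][100:330,200:480,::-1],(390,320)),cv2.resize(c['img'][150:290,230:400,::-1],(390,320),interpolation=3)]))
E
```

```text
[0.58607381 0.12511405 0.09784503] [0.58629563 0.1254921  0.09807399] err [ 0.00029065 -0.00036278 -0.0001687 ] [-0.00058166  0.00142071  0.00079354] 0.026177550097120975 [-0.05947069  0.25583292  1.76294068  0.1834427   1.17464509  1.24085674]
```

View pics/m6.png

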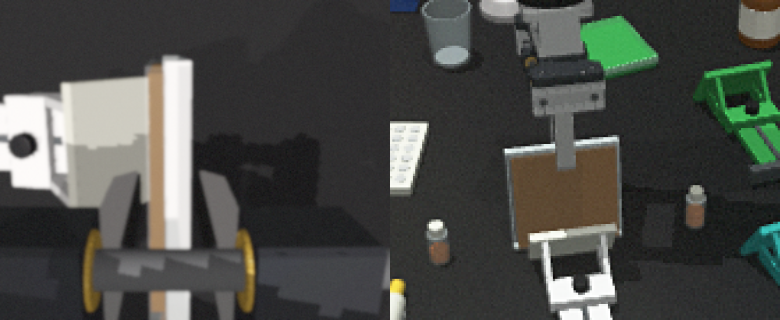

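The wrist and side crops show the dish just past upright, with the fingers straddling its upper edge and nothing else touched. I keep easing it down.

Emit:
play_rows(steps="184 0 0.0034 -0.0003 0.035 0 0; 184 0 0.0034 -0.0003 0.035 0 0; 184 0 0.0034 -0.0003 0.035 0 0; 184 0 0.0034 -0.0003 0.035 0 0; 184 0 0.0034 -0.0003 0.035 0 0; 184 0 0.0034 -0.0003 0.035 0 0; 184 0 0.0034 -0.0003 0.035 0 0; 184 0 0.0034 -0.0003 0.035 0 0; 184 0 0.0034 -0.0003 0.035 0 0; 184 0 0.0034 -0.0003 0.035 0 0")

```text
time_s: 17.97
eef_pos: [0.5923, 0.0932, 0.0895]
tcp_rot: [-0.258, 0.961, 0.094, -0.026]
contact_force: [0.4, 0.5, -0.1]
grip_width: 0.026
gripper_force: 0.1
```

Emit:
play_rows(steps="184 0 0.0034 -0.0003 0.035 0 0; 184 0 0.0034 -0.0003 0.035 0 0; 184 0 0 0 0 0 0; 174 0 -0.0019 0 0 0 0; 164 0 -0.0019 0 0 0 0; 154 0 -0.0019 0 0 0 0; 144 0 -0.0019 0 0 0 0; 134 0 -0.0019 0 0 0 0; 124 0 -0.0019 0 0 0 0; 114 0 -0.0019 0 0 0 0")

```text
time_s: 18.8
eef_pos: [0.5914, 0.0981, 0.0942]
tcp_rot: [-0.291, 0.952, 0.093, -0.029]
contact_force: [-0.6, 0.1, -0.2]
grip_width: 0.0507
gripper_force: 0.1
```

Emit:
play_rows(steps="104 0 -0.0019 0 0 0 0; 94 0 -0.0019 0 0 0 0; 84 0 -0.0019 0 0 0 0; 74 0 -0.0019 0 0 0 0; 64 0 -0.0019 0 0 0 0; 54 0 -0.0019 0 0 0 0; 44 0 -0.0019 0 0 0 0; 34 0 -0.0019 0 0 0 0; 24 0 -0.0019 0 0 0 0; 20 0 0 0 0 0 0")

```text
time_s: 19.63
eef_pos: [0.5886, 0.112, 0.1037]
tcp_rot: [-0.291, 0.952, 0.093, -0.029]
contact_force: [-0.7, -0.1, 0.0]
grip_width: 0.0862
gripper_force: 0.1
```

```bash
cat >> h.py <<'E'
def tip(s=None):
    s=s or read_state(); r=rotm(s['tcp_rot']); p=np.array(s['eef_pos'])+r.apply([0,s['grip_width']/2,0])-B; z=r.apply([0,0,1]); return p@XR,p[2],np.degrees(np.arctan2(z@XR,-z[2]))
E
python3 - <<'E'
from h import *
x,z,t=tip(); print(x,z,t,'theta of tip line',np.degrees(np.arctan2(z,x+.01825)),np.hypot(z,x+.01825)); s=read_state(); print(s['grip_width'],s['qpos'])
W=s['grip_width']
def pose(th,u,tau):
    tp=dishpt(th,u,-0.5); r=down(YAW,np.radians(tau)); return tp-r.apply([0,W/2,0]),r
th0=np.degrees(np.arctan2(z,x+.01825)); n=24
ths=np.linspace(th0,176,n+1)[1:]; us=np.linspace(1000*np.hypot(z,x+.01825),108,n+1)[1:]; ta=np.linspace(t,26,n+1)[1:]
P=[pose(a,u,b) for a,u,b in zip(ths,us,ta)]; seq(P,[20]*n); print([round(dishpt(a,u,-.5)[2]*1000,1) for a,u in zip(ths,us)])
E
```

```text
-0.0758272752368082 0.07962215126870498 34.01190938989478 theta of tip line 125.87187194777535 0.09825899244522968
0.08617620957768445 [-0.24946894  0.34993475  1.7234614   0.5392496   1.3822997   0.93729527]
20 0.0003 0.0041 0.0001 -0.006 0.002 0.000; 20 -0.0000 0.0036 0.0002 -0.006 0.000 0.000; 20 0.0000 0.0036 0.0004 -0.006 -0.000 0.000; 20 -0.0000 0.0036 0.0005 -0.006 0.000 -0.000; 20 0.0000 0.0036 0.0007 -0.006 0.000 0.000; 20 -0.0000 0.0036 0.0008 -0.006 0.000 -0.000; 20 0.0000 0.0036 0.0010 -0.006 -0.000 0.000; 20 -0.0000 0.0036 0.0011 -0.006 0.000 -0.000; 20 0.0000 0.0036 0.0013 -0.006 -0.000 -0.000; 20 0.0000 0.0035 0.0015 -0.006 0.000 0.000
20 -0.0000 0.0035 0.0016 -0.006 0.000 -0.000; 20 0.0000 0.0035 0.0018 -0.006 0.000 0.000; 20 -0.0000 0.0034 0.0019 -0.006 0.000 0.000; 20 -0.0000 0.0033 0.0021 -0.006 -0.000 -0.000; 20 0.0000 0.0033 0.0022 -0.006 0.000 0.000; 20 0.0000 0.0032 0.0024 -0.006 -0.000 -0.000; 20 0.0000 0.0031 0.0025 -0.006 -0.000 -0.000; 20 -0.0000 0.0030 0.0026 -0.006 -0.000 0.000; 20 -0.0000 0.0029 0.0028 -0.006 0.000 0.000; 20 0.0000 0.0028 0.0029 -0.006 0.000 -0.000
20 -0.0000 0.0027 0.0030 -0.006 -0.000 0.000; 20 -0.0000 0.0026 0.0032 -0.006 0.000 0.000; 20 0.0000 0.0025 0.0033 -0.006 -0.000 0.000; 20 -0.0000 0.0024 0.0034 -0.006 0.000 0.000
[np.float64(77.5), np.float64(75.5), np.float64(73.4), np.float64(71.2), np.float64(68.9), np.float64(66.5), np.float64(63.9), np.float64(61.3), np.float64(58.5), np.float64(55.7), np.float64(52.7), np.float64(49.7), np.float64(46.5), np.float64(43.3), np.float64(40.0), np.float64(36.6), np.float64(33.1), np.float64(29.6), np.float64(25.9), np.float64(22.3), np.float64(18.5), np.float64(14.8), np.float64(10.9), np.float64(7.0)]
```

Emit:
play_rows(steps="20 0 0.004 0 -0.006 0 0; 20 0 0.0036 0.0002 -0.006 0 0; 20 0 0.0036 0.0004 -0.006 0 0; 20 0 0.0036 0.0005 -0.006 0 0; 20 0 0.0036 0.0007 -0.006 0 0; 20 0 0.0036 0.0008 -0.006 0 0; 20 0 0.0036 0.001 -0.006 0 0; 20 0 0.0036 0.0011 -0.006 0 0; 20 0 0.0036 0.0013 -0.006 0 0; 20 0 0.0035 0.0015 -0.006 0 0")

```text
time_s: 20.47
eef_pos: [0.5938, 0.0853, 0.0773]
tcp_rot: [-0.262, 0.96, 0.094, -0.026]
contact_force: [-0.9, -0.0, -0.1]
grip_width: 0.0865
gripper_force: 0.2
```

Emit:
play_rows(steps="20 0 0.0035 0.0016 -0.006 0 0; 20 0 0.0035 0.0018 -0.006 0 0; 20 0 0.0034 0.0019 -0.006 0 0; 20 0 0.0033 0.0021 -0.006 0 0; 20 0 0.0033 0.0022 -0.006 0 0; 20 0 0.0032 0.0024 -0.006 0 0; 20 0 0.0031 0.0025 -0.006 0 0; 20 0 0.003 0.0026 -0.006 0 0; 20 0 0.0029 0.0028 -0.006 0 0; 20 0 0.0028 0.0029 -0.006 0 0")

```text
time_s: 21.3
eef_pos: [0.5971, 0.0687, 0.0417]
tcp_rot: [-0.233, 0.968, 0.095, -0.024]
contact_force: [0.5, -0.0, -1.0]
grip_width: 0.0867
gripper_force: 0.3
```

```bash
python3 - <<'E'
from h import *
print(tip()); s=read_state(); print(s['contact_force'],s['gripper_force'],s['grip_width'])
c,s=snap('side','side7.png');cw,s=snap('wrist','w7.png')
cv2.imwrite('pics/m7.png',np.hstack([cv2.resize(cw['img'][60:330,160:490,::-1],(390,320)),cv2.resize(c['img'][150:290,230:400,::-1],(390,320),interpolation=3)]))
E
```

```text
(np.float64(-0.1227509152166048), np.float64(0.021972866583343516), np.float64(27.096762715484637))
[ 0.5137563  -0.02411146 -0.96988317] 0.27579392306506634 0.08666373878724061
```

View pics/m7.png

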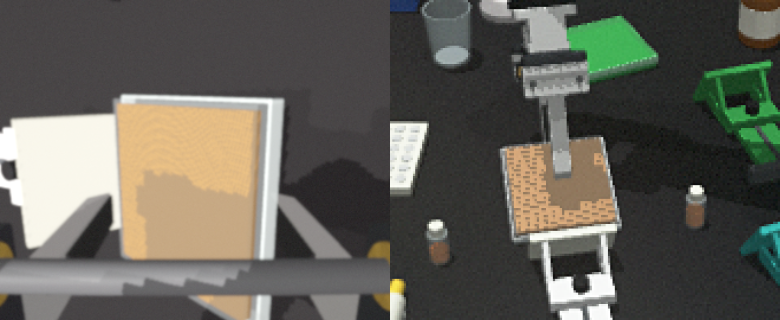

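The dish rests lid-side down on the front finger, about 12° above the bench. I lower it the rest of the way and withdraw.

Emit:
play_rows(steps="20 0 0.0027 0.003 -0.006 0 0; 20 0 0.0026 0.0032 -0.006 0 0; 20 0 0.0025 0.0033 -0.006 0 0; 20 0 0.0008 0.0015 0 0 0; 20 0 0 0 0 0 0")

```text
time_s: 21.82
eef_pos: [0.5971, 0.0664, 0.0278]
tcp_rot: [-0.225, 0.97, 0.095, -0.023]
contact_force: [-0.4, -0.6, 0.9]
grip_width: 0.0868
gripper_force: 0.2
```

```bash
python3 -c "
from h import *
print(tip(),read_state()['contact_force'])"
```

```text
(np.float64(-0.12547220192314837), np.float64(0.008662526406685151), np.float64(26.12874442275696)) [-0.36913654 -0.56043601  0.87343525]
```

Emit:
play_rows(steps="20 0 0.0027 -0.0013 0 0 0; 20 0 0.0027 -0.0013 0 0 0; 20 0 0.0027 -0.0013 0 0 0; 20 0 0.0027 -0.0013 0 0 0; 20 0 0.0027 -0.0013 0 0 0; 20 0 0.0036 -0.0017 0 0 0; 20 0 0.0036 -0.0017 0 0 0; 20 0 0.0036 -0.0017 0 0 0; 20 0 0.0036 -0.0017 0 0 0; 20 0 0.0036 -0.0017 0 0 0")

```text
time_s: 22.65
eef_pos: [0.6044, 0.0315, 0.028]
tcp_rot: [-0.225, 0.97, 0.095, -0.023]
contact_force: [0.9, -0.2, 0.4]
grip_width: 0.0869
gripper_force: 0.0
```

Emit:
play_rows(steps="20 0 -0.004 -0.009 0 0 0; 20 0 -0.009 -0.018 0 0 0; 20 0 -0.013 -0.027 0 0 0; 20 0 -0.013 -0.027 0 0 0; 20 0 -0.013 -0.027 0 0 0; 20 0 -0.013 -0.027 0 0 0; 20 0 -0.013 -0.027 0 0 0; 20 0 0 0 0 0 0")

```text
time_s: 23.32
eef_pos: [0.6082, 0.0301, 0.2158]
tcp_rot: [-0.223, 0.97, 0.096, -0.017]
contact_force: [-0.4, 0.4, 0.5]
grip_width: 0.0866
gripper_force: 0.0
```

```bash
python3 - <<'E'
from h import *
c,s=snap('scene','s8.png');c2,_=snap('side','side8.png')
print(s['eef_pos'],s['contact_force'])
cv2.imwrite('pics/m8.png',np.hstack([c['img'][60:400,140:540,::-1],cv2.resize(c2['img'][130:300,200:400,::-1],(400,340),interpolation=3)]))
E
```

```text
[0.60817487 0.03006425 0.2158377 ] [-0.35385489  0.42085003  0.51406486]
```

View pics/m8.png

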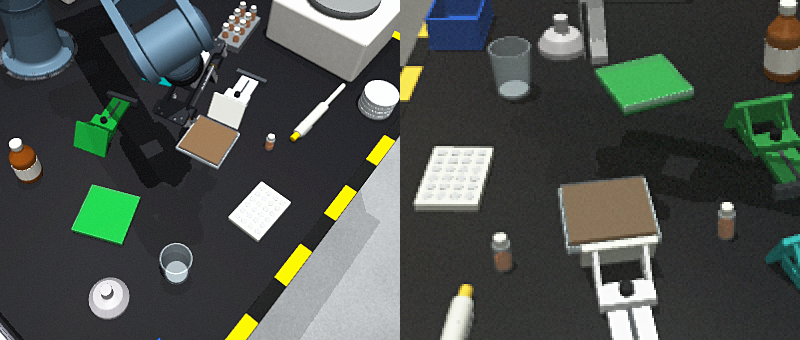

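The dish lies flat, lid-down, in front of the ramp (side crop around (610,215)). Everything else is in place and the robot is clear.

```bash
python3 -c "
from station import *
print(finish_job())"
```

```text
the job is handed in; nothing more can be done
None
```

The dish is lying lid-down in front of the white ramp: I pressed it home at about 9 N, tipped it over its lower edge and eased it down, and handed the job in after about 23 s with nothing else visibly moved.

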